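# Close and tuck the terminal guard of a battery module

## Task

Close the terminal guard of the wider, four-cell battery module: with the fingertips push the open hinged guard over from its outer side, press it flat, and slide it towards the steel retaining lip until its free edge is fully home beneath that lip, so that it stays shut when you let go. Only push: do not touch the guard's lined inner face, and do not pinch or lift anything. Leave the small module's guard open as it is, and do not disturb the loose things on the table.

Things in the scene. Friction and masses are not known exactly. Their poses are not given: they have to be found in the camera images.
- module: the wider, four-cell battery module, bolted down: blue cells in a grey nest 164 mm long (its x) by 124 mm wide (its y), copper bus bars on its terminals, cell tops 103 mm high. Origin: centre of its underside, on the table; +x points from the hinge end to the end with the steel lip. Hinge axis along y at x = -72 mm (plus guard_slide), z = 118 mm
- guard (a joint): angle of the wide module's guard: 0 = flat over the cells, grows as it opens, 1.57 = upright, larger = leaning back to -x (starts 1.15 to 1.75). Stiff white plate 3 mm thick, 112 mm wide, 128 mm long from the hinge axis; outer face 2 mm above the axis when flat. Lightly sprung: under 1.5 N at 75 mm from the hinge folds it, and if let go untucked it rises again to about 1.0
- guard_slide (a joint): how far the wide guard, hinge and all, is slid in its slots towards the lip (module +x): 0 = fully back (starts 0 to 0.002), the flat guard's edge 4 mm short of the lip; 0.014 = stop, edge 10 mm under the lip. Takes about 3 N and stays where left. It must be flat before its edge can pass under the lip; slid too early it lands on top of the lip
- guard_edge (a point): middle of the wide guard's free edge, 128 mm from the hinge axis; moves with the guard
- guard_catch (a point): middle of the foot of the steep side of the thumb catch: a ramp-shaped ridge 100 mm wide across the wide guard's outer face, 5 mm proud, 95 mm from the hinge axis; the steep side looks to the hinge, the slope falls towards the free edge; point axes are the guard's: x from hinge to free edge, z out of the outer face
- guard_lining: grey lining on the wide guard's inner face (the face that lies over the terminals), 108 x 96 mm, inset from the edges; it is not to be touched. Origin on the hinge axis
- module_lip (a point): middle of the lip's lower front edge, 60 mm to +x of the module's origin, 122.5 mm high; the lip is 6 mm thick, 90 mm wide (y), 22 mm deep (x), open towards the hinge. The flat guard passes 3 mm below it
- small_module: the narrower, two-cell battery module, 164 x 70 mm, without bus bars, built like the wide one: to be left alone. Origin: centre of its underside, +x from hinge end to lip end
- small_guard_edge (a point): middle of the free edge of the small module's open guard (60 mm wide, reaching 128 mm from its hinge)
- loose_cell: single blue cell with black top, 148 x 27 x 95 mm, standing upright between the modules; origin centre of underside, long along its x
- screwdriver: screwdriver 120 mm long lying near the robot on its right
- busbar: copper strip 100 x 20 x 5 mm lying beyond the modules
- nut_box: open black box of nuts, 70 x 90 x 50 mm, beyond the modules
- tape_roll: cardboard ring 96 mm across, 24 mm high, beyond the modules
- wrench: wrench 140 mm long beyond the modules
- jar: jar 60 mm across, 90 mm high, near the robot on its left

How it is judged:
By the outcome, as a careful person would: the job done as asked, in the order asked, and still so for the second after the job is handed in, with the robot touching nothing.
It also fails if it takes over 38 s, if anything falls off the work surface, if the arm or the gripper's body presses on something with over 40 N, if the wrist force passes 120 N, or if a joint passes its speed limit or range.

## Robot

A 6-joint arm with a two-finger parallel gripper is mounted at the origin on the work surface. World frame = base frame: x ahead of the robot, y to its left, z up, the work surface at z = 0. Lengths are in m, angles in rad, forces in N, time in s.
With the tool pointing down it reaches from about 0.275 to 0.975 m from the base axis. Payload 8.4 kg.
Tool frame: the origin (TCP) lies on the centre line of the jaws, within the pads' length; the fingertips stand 8 mm ahead of it and the grasp point (between the pads) lies 11 mm behind it; z points along the fingers, y is the line along which they close (so a half turn about z gives the same grasp; the last joint's range is limited). The gripper opens to 92 mm and grips with 3 to 60 N. Pads are 20 mm wide; open, the fingers measure 128 mm over their backs; the gripper's body (75 mm by 189 mm) begins 69 mm behind the grasp point.
Start: joints at [1.229, 0.353, 1.633, -0, 1.155, -0.002], TCP at [0.208, 0.589, 0.223] pointing down, gripper open.
Joint ranges: [-2.63, 2.63], [-0.92, 2.1], [0.06, 2.66], [-1.3, 4.44], [0, 2.69], [-3.02, 3.02]. Speed limits (rad/s): [2.22, 2.22, 2.79, 3.14, 3.14, 3.14].

## Interface

Orientations are given as [roll, pitch, yaw] about the fixed x, y, z axes, in that order (R = Rz(yaw) Ry(pitch) Rx(roll)).
In Python, from workcell import robot, get_image, state, hand_in gives the robot as it stands (robot), with the cameras as plain functions, the readings as plain functions and the job as plain functions.
- The arm moves only by the tool hand_motion, called after "Request:" as name(argument=value, ...), one argument or row to a line, values as JSON. Schema: {"type":"object","properties":{"deltas":{"type":"array","items":{"type":"number"},"minItems":6,"maxItems":48},"finger_gap":{"type":"number"},"grip_force":{"type":"number"},"only":{"type":"string"},"quiet":{"type":"boolean"},"lines":{"type":"string"}},"required":["deltas"],"additionalProperties":false}. deltas is one flat list of numbers that holds 1 to 8 rows one after another, with no inner brackets; each row has 6 numbers: dx, dy, dz in normalised numbers (1 is 0.8 m), then a rotation vector rx, ry, rz in normalised numbers (1 is 180 degrees); each row is the pose to reach, as a shift and turn from the pose commanded when the call began, along the tool's axes at that moment; what a row does not reach only later rows make up. A row lasts 1/10 s, in which the tool goes at most 0.05 m and 0.15 rad, less where a joint would pass 70% of its speed; a pose out of reach is approached as far as the arm can. finger_gap is the finger opening in m, set as the call begins (left out keeps the last). The fingers move at their own pace and stop on an object; grip_force is the grip in N (left out, the last holds). Time passes only in rows, so rows that do not move let the fingers close. The tool returns the time, the measured TCP pose, the force, the opening and the grip force at its end. only (a regular expression) keeps the lines of the reply that match it, lines (a string "A,B") keeps lines A to B, and quiet returns only ok. Shift and turn numbers lie between -1 and 1, and a call with a number outside is refused. Input that does not fit is refused with a message, and nothing moves.
- state(): the state, without advancing time (a new reading comes with each control period).
- get_image(name): name is "scene" or "side" or "wrist"; returns a dict with "frame" (420x560x3 uint8, blue, green, red), "K" (3x3 intrinsics, pixels), "k1" (the pictures are not rectified: a ray, as slopes to the right and down, at radius r is drawn at 1 + k1 r^2 times it, then the intrinsics apply), "T" (4x4, takes a point from camera to world coordinates). Camera axes: x right, y down, z forward; pixel columns grow to the right and rows downward; lengths in m; the calibration is good to about 2 mm. A picture is of the moment at which its call begins. There is no depth.
- hand_in(): hands the job in; it is judged then, once.
The state is a dict: "clock": time; "joint_positions": joint angles; "joint_vel": joint speeds; "effort": joint torques, N m; "tool_pos": TCP position; "eef_rot": TCP orientation; "wrist_force": force on the tool from outside, world axes, zero at the start; "torque": the same for the moment, N m; "finger_gap": finger opening in m; "grip_force": force on a finger pad.
Only numpy, scipy, OpenCV 4.12 (cv2) and the standard library are available. Lean on these libraries where they do the work, as an engineer would, in place of code of your own. Each camera call takes 0.05 s, during which the arm holds its last target. There are 200 camera calls.

## Working session

There is one attempt and no reset: what is moved stays moved. The work goes in short steps, Python scripts to look and compute and a tool call to move; the robot and the scene stay as the last step left them, time stands still between calls to the robot, and variables do not carry over. Pictures are saved under pics/ and viewed, at most 10 in all, crops included, and the job is handed in when it is done.

```bash
ls; mkdir -p pics; python3 - <<'E'
from workcell import robot, get_image, state, hand_in
import cv2,pickle
d={}
for n in("scene","side","wrist"):
    d[n]=get_image(n); cv2.imwrite(f"pics/{n}0.png",d[n]["frame"]); print(n,d[n]["K"].tolist(),d[n]["k1"],d[n]["T"].round(3).tolist())
pickle.dump(d,open("d0.pkl","wb"))
print(state())
E
```

```text
pics
workcell.py
scene [[400.7808704735238, 0.0, 287.61283392594095], [0.0, 400.7808704735238, 210.3818850702719], [0.0, 0.0, 1.0]] -0.03036153804813807 [[0.119, 0.593, -0.796, 1.312], [0.993, -0.075, 0.092, -0.071], [-0.005, -0.801, -0.598, 0.685], [0.0, 0.0, 0.0, 1.0]]
side [[381.73491506120035, 0.0, 278.2495097055337], [0.0, 381.73491506120035, 208.0719631485324], [0.0, 0.0, 1.0]] -0.08530752565555531 [[0.945, -0.242, 0.219, 0.317], [-0.326, -0.689, 0.647, -0.679], [-0.006, -0.683, -0.731, 0.9], [0.0, 0.0, 0.0, 1.0]]
wrist [[301.6812862037084, 0.0, 272.81697589696245], [0.0, 301.6812862037084, 213.46320950339168], [0.0, 0.0, 1.0]] -0.046035809434408596 [[0.334, 0.909, 0.247, 0.138], [0.942, -0.323, -0.088, 0.614], [-0.0, 0.262, -0.965, 0.383], [0.0, 0.0, 0.0, 1.0]]
{'clock': 0.15, 'joint_positions': array([ 1.22857458e+00,  3.53475074e-01,  1.63392098e+00, -3.78369069e-05,
        1.15516926e+00, -2.40356569e-03]), 'joint_vel': array([ 3.67005626e-04, -9.28681607e-04, -5.95548506e-04, -1.24571142e-03,
        8.94423518e-04, -5.80529454e-05]), 'effort': array([ 5.76053008e-04, -5.94208181e+01, -3.34469748e+01,  6.97735674e-02,
        2.02665356e-02, -1.86159167e-05]), 'tool_pos': array([0.20822308, 0.58893817, 0.22206299]), 'eef_rot': array([-3.14061992e+00,  3.22627813e-05,  2.80178978e+00]), 'wrist_force': array([ 0.23861191, -0.6432641 ,  0.07618624]), 'torque': array([-0.00019199, -0.03250899, -0.00875016]), 'grip_force': 0.0, 'finger_gap': 0.09164164177880028}
```

View pics/scene0.png

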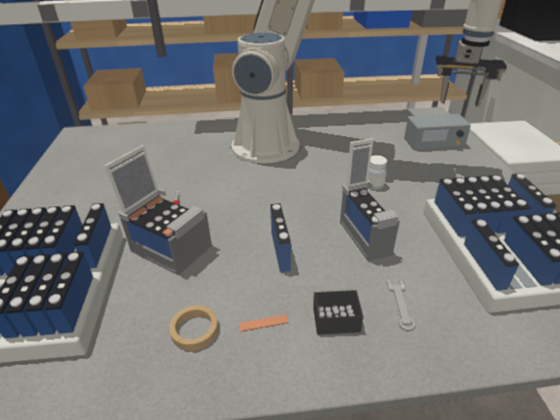

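View pics/side0.png

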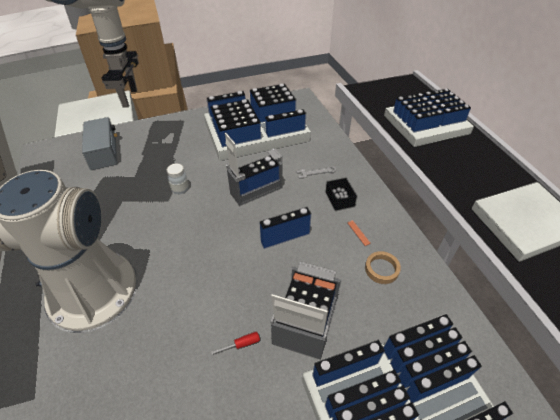

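The scene view shows the wide module at about px (165,225), with its open guard at (133,178). The small module is at (368,215). In the side view the wide module is at (305,310), its guard's outer face at (300,313) and its lip at (317,270). I'll enlarge both.

```bash
python3 - <<'E'
import cv2,pickle,numpy as np
d=pickle.load(open("d0.pkl","rb"))
a=d["scene"]["frame"][140:280,95:225]; b=d["side"]["frame"][250:365,250:360]
a=cv2.resize(a,None,fx=4,fy=4,interpolation=cv2.INTER_CUBIC)[:600,:400*2]
b=cv2.resize(b,None,fx=5,fy=5,interpolation=cv2.INTER_CUBIC)
cv2.imwrite("pics/a.png",a);cv2.imwrite("pics/b.png",b);print(a.shape,b.shape)
E
```

```text
(560, 520, 3) (575, 550, 3)
```

View pics/a.png

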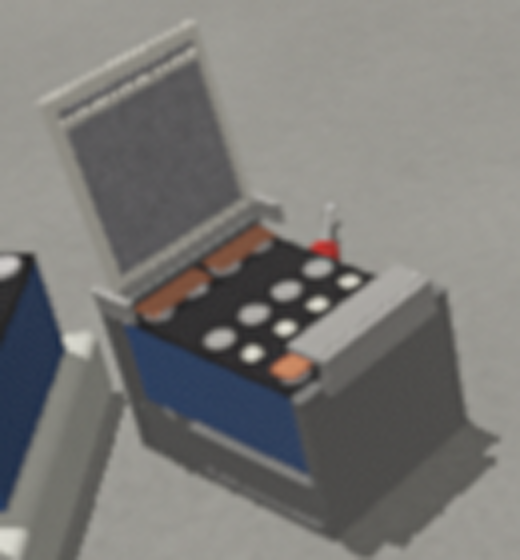

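View pics/b.png

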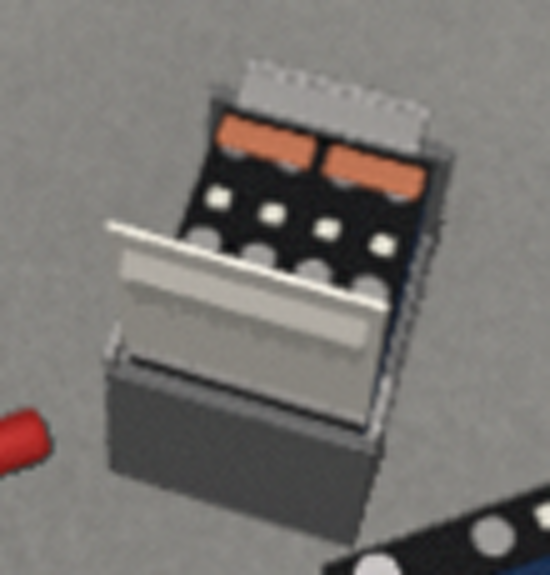

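The crops give guard free-edge corners in scene crop at (42,102) and (193,22), and in side crop at (107,224) and (386,304). The nest's base corners and the steel lip are visible in both. Next I'll triangulate these.

```bash
cat > h.py <<'E'
import numpy as np,cv2
def ray(im,p):
    K,k1,T=np.array(im["K"]),im["k1"],np.array(im["T"])
    q=cv2.undistortPoints(np.array([[p]],float),K,np.array([k1,0,0,0.]))[0,0]
    return T[:3,3],T[:3,:3]@np.r_[q,1]
def onz(im,p,z):
    o,d=ray(im,p); return o+d*(z-o[2])/d[2]
def tri(ia,pa,ib,pb):
    o,d=ray(ia,pa);p,e=ray(ib,pb); d/=np.linalg.norm(d);e/=np.linalg.norm(e)
    s=np.linalg.lstsq(np.c_[d,-e],p-o,rcond=None)[0]; A=o+d*s[0];B=p+e*s[1]
    return (A+B)/2,np.linalg.norm(A-B)
def proj(im,P):
    T=np.linalg.inv(im["T"]); c=T[:3,:3]@P+T[:3,3]
    return cv2.projectPoints(c[None],np.zeros(3),np.zeros(3),np.array(im["K"]),np.array([im["k1"],0,0,0.]))[0][0,0]
E
python3 - <<'E'
from h import *
import pickle
np.set_printoptions(precision=4,suppress=True)
d=pickle.load(open("d0.pkl","rb"));S,D=d["scene"],d["side"]
s=lambda u,v:((u+.5)/4-.5+95,(v+.5)/4-.5+140)
t=lambda u,v:((u+.5)/5-.5+250,(v+.5)/5-.5+250)
L=tri(S,s(193,22),D,t(107,224)); R=tri(S,s(42,102),D,t(386,304))
print("edge+y",L,"edge-y",R,np.linalg.norm(L[0]-R[0]))
A,B=onz(D,t(108,470),0),onz(D,t(357,543),0); print("hinge base",A,B,np.linalg.norm(A-B))
C,E,F=onz(S,s(330,535),0),onz(S,s(468,430),0),onz(S,s(143,445),0);print("lip base -y,+y; hinge -y",C,E,F,np.linalg.norm(C-E),np.linalg.norm(C-F))
a,b,c,e=[onz(D,t(*p),.1285) for p in((240,103),(418,150),(430,108),(248,62))];print("lip",a,b,c,e,np.linalg.norm(a-b),np.linalg.norm(a-e))
w=a-b;w/=np.linalg.norm(w);print("yaw lip",np.arctan2(-w[0],w[1]), "edge",np.arctan2(-(L[0]-R[0])[0],(L[0]-R[0])[1]),"base",np.arctan2(-(A-B)[0],(A-B)[1]))
E
```

```text
edge+y (array([ 0.4255, -0.3127,  0.2447]), np.float64(0.0015449135190585164)) edge-y (array([ 0.5135, -0.3798,  0.2455]), np.float64(0.00041093003841861236)) 0.11062883805959144
hinge base [ 0.4228 -0.3053  0.    ] [ 0.5233 -0.3793  0.    ] 0.12479748434060704
lip base -y,+y; hinge -y [ 0.6159 -0.2551  0.    ] [ 0.5322 -0.1765  0.    ] [ 0.5213 -0.3814  0.    ] 0.11481454272486641 0.15787935557142324
lip [ 0.5256 -0.2051  0.1285] [ 0.5954 -0.2578  0.1285] [ 0.6107 -0.2382  0.1285] [ 0.5379 -0.184   0.1285] 0.08750833131586891 0.02436775020246594
yaw lip 0.9237609621377318 edge 0.9194861734004834 base 0.9358170076950296
```

Module origin is about (0.5235, −0.278) with yaw about 0.925. The guard edge is at module x −0.087, z 0.245, so the angle is about 1.69 and the length 128 mm, consistent with the description. Plan: fingers closed, go high round to the outer side, then push.

```bash
cat >> h.py <<'E'
from scipy.spatial.transform import Rotation as Ro
O=np.array([.5235,-.278]);YAW=.925
X=np.array([np.cos(YAW),np.sin(YAW)]);Y=np.array([-X[1],X[0]])
def go(st,mx,my,z):   # tool-frame shift and turn to the module-frame TCP (mx,my,z), tool down
    R=Ro.from_euler('xyz',st["eef_rot"]); w=np.r_[O+mx*X+my*Y,z]-st["tool_pos"]
    rv=(R.inv()*Ro.from_euler('xyz',[np.pi,0,YAW])).as_rotvec()
    return np.r_[R.inv().apply(w),rv].round(4)
def here(st):
    p=st["tool_pos"]; q=p[:2]-O; f=st["wrist_force"]; g=f[:2]
    return "mod",np.r_[q@X,q@Y,p[2]].round(4),"F",np.r_[g@X,g@Y,f[2]].round(2),"t",round(st["clock"],2)
E
python3 - <<'E'
from h import *; from workcell import robot, get_image, state, hand_in
s=state();print(here(s),go(s,-.13,0,.33).tolist())
E
```

```text
('mod', array([0.5026, 0.7735, 0.2221]), 'F', array([-0.37, -0.58,  0.08]), 't', 0.15) [-0.547, -0.8364, -0.1071, -0.0006, 0.0009, 1.8768]
```

The manual's scale: shifts go in shares of 0.8 m and turns go in shares of 180 degrees. Converting my numbers, -0.24 m / 0.8 = -0.3, -0.2 m / 0.8 = -0.25, 0.7 rad / 3.1416 = 0.2228.

Request:
hand_motion(
  deltas=[0, 0, -0.0625, 0, 0, 0, 0, 0, -0.125, 0, 0, 0.0318, -0.025, -0.05, -0.1375, 0, 0, 0.0637, -0.0625, -0.1, -0.1375, 0, 0, 0.0955, -0.1, -0.15, -0.1375, 0, 0, 0.1273, -0.1375, -0.2, -0.1375, 0, 0, 0.1592, -0.1688, -0.25, -0.1375, 0, 0, 0.191, -0.2, -0.3, -0.1375, 0, 0, 0.2228],
  finger_gap=0,
  grip_force=20,
)

```text
clock: 0.95
tool_pos: [0.2791, 0.3077, 0.3324]
eef_rot: [3.142, 0.0, 2.098]
wrist_force: [1.2, 0.2, 0.1]
finger_gap: 0.0299
grip_force: 0.0
```

```bash
python3 - <<'E'
from h import *; from workcell import robot, get_image, state, hand_in
s=state();print(here(s),go(s,-.13,0,.33).tolist())
E
```

```text
('mod', array([0.3207, 0.5477, 0.3324]), 'F', array([ 0.89, -0.82,  0.06]), 't', 0.95) [-0.6795, -0.2033, 0.0025, 0.0001, 0.0002, 1.173]
```

Converted, -0.38 m / 0.8 = -0.475, -0.333 m / 0.8 = -0.4163, 0.66 rad / 3.1416 = 0.2101.

Request:
hand_motion(
  deltas=[-0.06, -0.0175, 0, 0, 0, 0.0255, -0.1188, -0.035, 0, 0, 0, 0.0541, -0.1788, -0.0525, 0, 0, 0, 0.0796, -0.2375, -0.07, 0, 0, 0, 0.105, -0.2975, -0.0875, 0, 0, 0, 0.1305, -0.3563, -0.105, 0, 0, 0, 0.1592, -0.4163, -0.125, 0, 0, 0, 0.1846, -0.475, -0.1425, 0, 0, 0, 0.2101],
)

```text
clock: 1.75
tool_pos: [0.373, -0.0779, 0.3328]
eef_rot: [3.141, -0.0, 1.438]
wrist_force: [0.5, 0.3, 0.1]
finger_gap: 0.0003
grip_force: 0.0
```

```bash
python3 - <<'E'
from h import *; from workcell import robot, get_image, state, hand_in
s=state();print(here(s),go(s,-.13,0,.33).tolist())
E
```

```text
('mod', array([0.0692, 0.2406, 0.3328]), 'F', array([ 0.54, -0.28,  0.1 ]), 't', 1.75) [-0.2917, 0.1118, 0.0029, 0.0009, -0.0003, 0.5131]
```

Converted, -0.291 m / 0.8 = -0.3638, -0.265 m / 0.8 = -0.3313, 0.08 rad / 3.1416 = 0.0255.

Request:
hand_motion(
  deltas=[-0.0563, 0.0213, 0, 0, 0, 0.0255, -0.1125, 0.0425, 0, 0, 0, 0.0509, -0.1688, 0.065, 0, 0, 0, 0.0764, -0.225, 0.0863, 0, 0, 0, 0.1019, -0.2813, 0.1075, 0, 0, 0, 0.1273, -0.3313, 0.1275, 0, 0, 0, 0.1496, -0.3638, 0.14, 0.0038, 0, 0, 0.1633, -0.3638, 0.14, 0.0038, 0, 0, 0.1633],
)

```text
clock: 2.55
tool_pos: [0.447, -0.3816, 0.3282]
eef_rot: [-3.141, 0.001, 0.925]
wrist_force: [-0.0, -0.1, -0.1]
finger_gap: 0.0004
grip_force: 0.0
```

```bash
python3 - <<'E'
from h import *; from workcell import robot, get_image, state, hand_in
import cv2
s=state();print(here(s),go(s,-.13,0,.198).tolist())
im=get_image("side");f=im["frame"][190:370,200:400]
cv2.imwrite("pics/c.png",cv2.resize(f,None,fx=3,fy=3,interpolation=cv2.INTER_CUBIC))
E
```

```text
('mod', array([-0.1288, -0.0012,  0.3282]), 'F', array([-0.09, -0.03, -0.06]), 't', 2.55) [-0.0011, -0.0011, 0.1302, -0.001, 0.0005, 0.0003]
```

View pics/c.png

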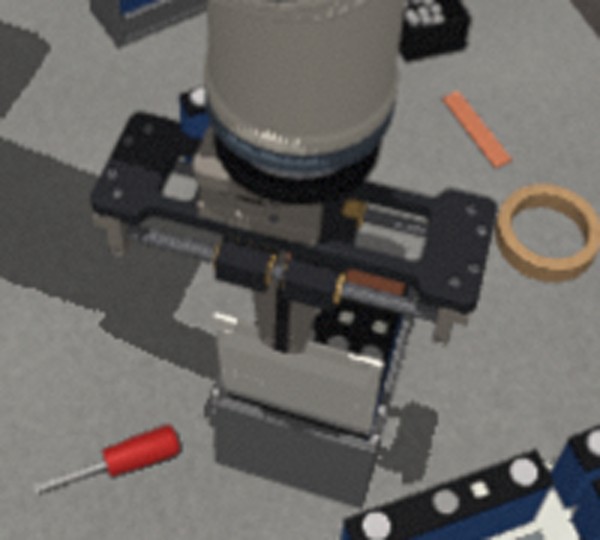

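The closed fingers sit centred behind the guard's outer face, with the tips near px (290,345), above the edge. I'm descending on the outer side.

Converted, 0.13 m / 0.8 = 0.1625, 0.115 m / 0.8 = 0.1438.

Request:
hand_motion(
  deltas=[0, -0.0013, 0.05, 0, 0, 0, 0, -0.0013, 0.1, 0, 0, 0, 0, -0.0013, 0.1438, 0, 0, 0, 0, -0.0013, 0.1625, 0, 0, 0, 0.0125, -0.0013, 0.1625, 0, 0, 0, 0.025, -0.0013, 0.1625, 0, 0, 0, 0.0313, -0.0013, 0.1625, 0, 0, 0],
)

```text
clock: 3.3
tool_pos: [0.4629, -0.3576, 0.2017]
eef_rot: [3.138, -0.0, 0.93]
wrist_force: [-0.6, -0.1, 0.5]
finger_gap: 0.0004
grip_force: 0.2
```

```bash
python3 - <<'E'
from h import *; from workcell import robot, get_image, state, hand_in
s=state();print(here(s),go(s,-.13,0,.198).tolist())
r=75e-3
for th in [1.57,1.4,1.2,1,.8,.6,.4,.2,.1,0]:
    x=-.072+r*np.cos(th)-.002*np.sin(th)-.010; z=.118+r*np.sin(th)+.002*np.cos(th)+.008
    print(th,go(s,x,0,z)[:3].tolist())
E
```

```text
('mod', array([-0.1001,  0.0005,  0.2017]), 'F', array([-0.5 ,  0.43,  0.47]), 't', 3.3) [-0.0299, 0.0003, 0.0037, 0.0031, -0.0002, 0.0048]
1.57 [0.0161, 0.0006, 0.0007]
1.4 [0.0288, 0.0006, 0.0015]
1.2 [0.0434, 0.0007, 0.0051]
1 [0.0569, 0.0007, 0.0115]
0.8 [0.0689, 0.0008, 0.0205]
0.6 [0.0788, 0.0008, 0.0317]
0.4 [0.0864, 0.0008, 0.0447]
0.2 [0.0912, 0.0007, 0.0589]
0.1 [0.0925, 0.0007, 0.0662]
0 [0.093, 0.0007, 0.0737]
```

Request:
hand_motion(
  deltas=[0.0125, 0, 0, 0, 0, 0, 0.025, 0, 0.0013, 0, 0, 0, 0.04, 0, 0.0038, 0, 0, 0, 0.0538, 0, 0.0075, 0, 0, 0, 0.0663, 0, 0.0125, 0, 0, 0, 0.0775, 0, 0.02, 0, 0, 0, 0.0875, 0, 0.0275, 0, 0, 0, 0.0963, 0, 0.0363, 0, 0, 0],
)

```text
clock: 4.1
tool_pos: [0.5075, -0.2959, 0.1699]
eef_rot: [-3.141, 0.0, 0.929]
wrist_force: [-0.4, -0.2, 0.0]
finger_gap: -0.0001
grip_force: 0.3
```

```bash
python3 - <<'E'
from h import *; from workcell import robot, get_image, state, hand_in
s=state();print(here(s))
for th in [.5,.4,.2,.1,0]:
    r=.075;x=-.072+r*np.cos(th)-.002*np.sin(th)-.010; z=.118+r*np.sin(th)+.002*np.cos(th)+.008
    print(th,go(s,x,0,z)[:3].tolist())
E
```

```text
('mod', array([-0.0239,  0.002 ,  0.1699]), 'F', array([-0.41,  0.19,  0.04]), 't', 4.1)
0.5 [0.0068, 0.002, 0.0062]
0.4 [0.0102, 0.002, 0.0128]
0.2 [0.015, 0.0021, 0.027]
0.1 [0.0163, 0.0021, 0.0344]
0 [0.0169, 0.0021, 0.0419]
```

Converted, 0.041 m / 0.8 = 0.0513, 0.038 m / 0.8 = 0.0475.

Request:
hand_motion(
  deltas=[0.0063, 0.0013, 0.0075, 0, 0, 0, 0.0113, 0.0025, 0.0163, 0, 0, 0, 0.015, 0.0025, 0.025, 0, 0, 0, 0.0175, 0.0025, 0.0338, 0, 0, 0, 0.0188, 0.0025, 0.0413, 0, 0, 0, 0.0194, 0.0025, 0.0475, 0, 0, 0, 0.0194, 0.0025, 0.0513, 0, 0, 0, 0.0194, 0.0025, 0.0513, 0, 0, 0],
)

```text
clock: 4.9
tool_pos: [0.5179, -0.2852, 0.1292]
eef_rot: [-3.141, 0.0, 0.929]
wrist_force: [0.6, -0.1, -0.1]
finger_gap: 0.0006
grip_force: 0.3
```

```bash
python3 - <<'E'
from h import *; from workcell import robot, get_image, state, hand_in
import cv2
s=state();print(here(s))
for n,(a,b,c,e) in {"side":(230,330,250,360),}.items():
    f=get_image(n)["frame"][a:b,c:e]; cv2.imwrite("pics/e.png",cv2.resize(f,None,fx=5,fy=5,interpolation=cv2.INTER_CUBIC))
E
```

```text
('mod', array([-9.200e-03,  1.000e-04,  1.292e-01]), 'F', array([ 0.29, -0.57, -0.07]), 't', 4.9)
```

View pics/e.png

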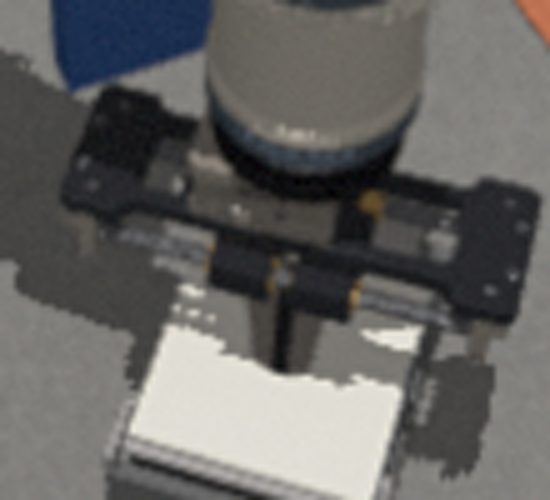

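The guard is nearly flat, with the fingertip at about px (283,370) on its outer face. Next I press until the force rises.

Converted, 0.003 m / 0.8 = 0.0038, 0.002 m / 0.8 = 0.0025.

Request:
hand_motion(
  deltas=[0, 0, 0.0013, 0, 0, 0, 0, 0, 0.0025, 0, 0, 0, 0, 0, 0.0038, 0, 0, 0, 0, 0, 0.0038, 0, 0, 0],
)

```text
clock: 5.35
tool_pos: [0.5183, -0.2855, 0.1273]
eef_rot: [3.141, 0.0, 0.929]
wrist_force: [-2.8, 1.5, 7.4]
finger_gap: 0.0003
grip_force: 3.8
```

```bash
python3 -c "
from h import *; from workcell import robot, get_image, state, hand_in
print(here(state()))"
```

```text
('mod', array([-0.0091, -0.0003,  0.1273]), 'F', array([-0.5 ,  3.13,  7.35]), 't', 5.35)
```

Flat and pressed at 7 N. Now I slide towards the catch.

Converted, 0.026 m / 0.8 = 0.0325, 0.01 m / 0.8 = 0.0125.

Request:
hand_motion(
  deltas=[0.0063, 0, 0, 0, 0, 0, 0.0125, 0, 0, 0, 0, 0, 0.0188, 0, 0, 0, 0, 0, 0.0225, 0, 0, 0, 0, 0, 0.025, 0, 0, 0, 0, 0, 0.0275, 0, 0, 0, 0, 0, 0.03, 0, 0, 0, 0, 0, 0.0325, 0, 0, 0, 0, 0],
)

```text
clock: 6.15
tool_pos: [0.5339, -0.2653, 0.1273]
eef_rot: [3.14, 0.001, 0.929]
wrist_force: [-2.5, -4.0, 5.3]
finger_gap: 0.0004
grip_force: 2.6
```

```bash
python3 -c "
from h import *; from workcell import robot, get_image, state, hand_in
print(here(state()))"
```

```text
('mod', array([ 0.0164, -0.0007,  0.1273]), 'F', array([-4.71, -0.38,  5.28]), 't', 6.15)
```

Converted, 0.01 m / 0.8 = 0.0125, 0.009 m / 0.8 = 0.0113.

Request:
hand_motion(
  deltas=[0.0025, 0, 0, 0, 0, 0, 0.005, 0, 0, 0, 0, 0, 0.0075, 0, 0, 0, 0, 0, 0.01, 0, 0, 0, 0, 0, 0.0113, 0, 0, 0, 0, 0, 0.0125, 0, 0, 0, 0, 0],
)

```text
clock: 6.75
tool_pos: [0.5394, -0.2574, 0.1271]
eef_rot: [3.141, 0.002, 0.929]
wrist_force: [-5.0, -7.9, 5.6]
finger_gap: 0.0004
grip_force: 5.3
```

```bash
python3 -c "
from h import *; from workcell import robot, get_image, state, hand_in
print(here(state()))"
```

```text
('mod', array([ 0.026 , -0.0004,  0.1271]), 'F', array([-9.31, -0.75,  5.55]), 't', 6.75)
```

Converted, 0.003 m / 0.8 = 0.0038, 0.002 m / 0.8 = 0.0025.

Request:
hand_motion(
  deltas=[0.0013, 0, 0, 0, 0, 0, 0.0025, 0, 0, 0, 0, 0, 0.0038, 0, 0, 0, 0, 0, 0.0038, 0, 0, 0, 0, 0],
)

```text
clock: 7.15
tool_pos: [0.5397, -0.2568, 0.1268]
eef_rot: [3.141, 0.005, 0.93]
wrist_force: [-10.7, -14.7, 5.5]
finger_gap: 0.0004
grip_force: 10.4
```

```bash
python3 -c "
from h import *; from workcell import robot, get_image, state, hand_in
print(here(state()))"
```

```text
('mod', array([ 0.0267, -0.0002,  0.1268]), 'F', array([-18.19,  -0.34,   5.55]), 't', 7.15)
```

The force doubled with almost no motion, at x = 0.0267 against an expected 0.027, so the guard is at its stop. I'm unloading, lifting and looking.

Converted, -0.16 m / 0.8 = -0.2, -0.13 m / 0.8 = -0.1625.

Request:
hand_motion(
  deltas=[-0.0025, 0, -0.0013, 0, 0, 0, -0.005, 0, -0.0063, 0, 0, 0, -0.0075, 0, -0.025, 0, 0, 0, -0.0125, 0, -0.0625, 0, 0, 0, -0.05, 0, -0.1125, 0, 0, 0, -0.1, 0, -0.15, 0, 0, 0, -0.15, 0, -0.1625, 0, 0, 0, -0.2, 0, -0.1625, 0, 0, 0],
)

```text
clock: 7.95
tool_pos: [0.446, -0.3836, 0.2602]
eef_rot: [3.137, -0.0, 0.93]
wrist_force: [0.3, -1.1, -0.6]
finger_gap: 0.0006
grip_force: 0.0
```

Request:
hand_motion(
  deltas=[-0.0375, 0, -0.025, 0, 0, 0, -0.075, 0, -0.0625, 0, 0, 0, -0.075, 0, -0.0625, 0, 0, 0],
)

```text
clock: 8.25
tool_pos: [0.4093, -0.4337, 0.3115]
eef_rot: [3.135, 0.002, 0.926]
wrist_force: [1.5, 0.8, 0.5]
finger_gap: 0.001
grip_force: 0.0
```

```bash
python3 - <<'E'
from h import *; from workcell import robot, get_image, state, hand_in
import cv2
s=state();print(here(s))
S=get_image("scene");D=get_image("side")
a=cv2.resize(S["frame"][160:280,105:225],(500,500),interpolation=cv2.INTER_CUBIC)
b=cv2.resize(D["frame"][250:350,260:345],(255*2-215,500),interpolation=cv2.INTER_CUBIC)
cv2.imwrite("pics/f.png",np.hstack([a,b]))
for sl in(0,.014):
    P=np.r_[O+(-.072+sl+.095)*X,.12]; print(sl,proj(D,P),proj(S,P))
import pickle;pickle.dump((S,D),open("d1.pkl","wb"))
E
```

```text
('mod', array([-0.1931, -0.0025,  0.3115]), 'F', array([ 1.5 , -0.72,  0.51]), 't', 8.25)
0 [310.50769284 289.2610656 ] [169.76541487 213.30526496]
0.014 [312.02076217 284.34921489] [174.21637296 215.10794654]
```

View pics/f.png

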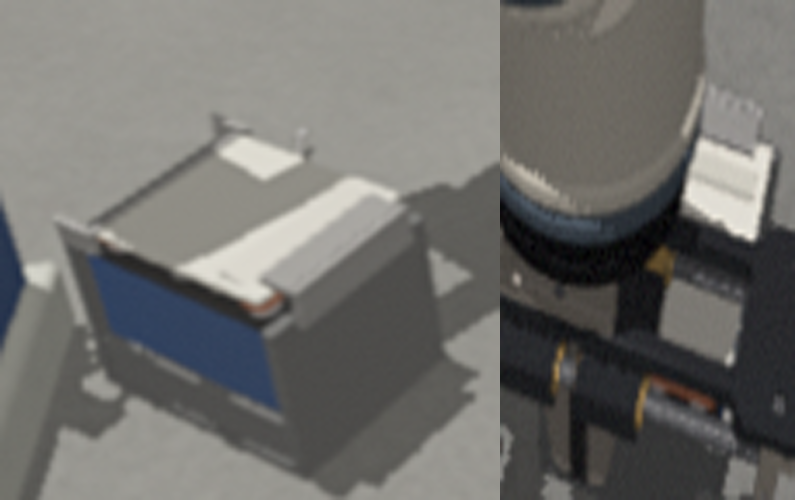

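The guard is lying flat with its edge under the lip (left crop at about (290,265)). The catch line is visible in the right crop at about (725,190). I'll check its position along x.

```bash
python3 - <<'E'
from h import *; import pickle
S,D=pickle.load(open("d1.pkl","rb"))
for u,v,z in((725,190,.123),(725,145,.1285),(705,135,.1285)):
    q=onz(D,(260+(u-500)/295*85,250+v/5),z)[:2]-O; print(round(q@X,4),round(q@Y,4))
E
```

```text
0.0346 -0.0314
0.0551 -0.026
0.0564 -0.0117
```

The lip front measures 0.056 (true 0.060) and the catch 0.035. Relative to the lip, the catch is at about 0.038, which matches the full 14 mm slide. Handing in.

```bash
python3 -c "
from workcell import robot, get_image, state, hand_in
print(hand_in())"
```

```text
the job is handed in; nothing more can be done
None
```

The wide module's guard is closed: folded over from its outer side, pressed flat and slid to its stop under the lip. It stayed shut after I let go, and I handed the job in at about 8.4 s with the arm clear.

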